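# Fish the port plug out from behind the guard and close the tip-waste port

### The job

The D-shaped plug of the tip-waste port has dropped behind the fixed guard of the sample-preparation station. Take the hooked rod from its rest, reach in below the guard, catch the plug's bail and draw the plug standing upright out onto the front apron; lay the rod back in its rest, then turn the plug so that its flat matches the port and seat it fully home in the port. Never touch the plug with the gripper itself while it is behind the guard, do not tip it over, and leave the labware and tools standing around as they are.

Things in the scene. Friction and masses are not known exactly. Their poses are not given: they have to be found in the camera images.
- station: Sample-preparation station, fixed: white housing and before it a steel deck 440 x 340 mm, its top 12 mm above the bench, with a guarded bay and an open front apron. Origin on the bench below the middle of the front guard; x points level INTO the bay (apron x = -210 to 0 mm, bay 0 to 220 mm), z up, y across. Bay 300 mm wide clear inside its barred sides, barred roof 240 mm above the bench.
- guard_edge (a point): Middle of the front guard's lower edge, at station x = 0, 130 mm above the bench. The guard is a fixed clear panel with a steel edge, 10 mm thick, 130 to 260 mm above the bench; the slot below is open to the deck. A lamp housing projects from its front to x = -47 mm, 200 to 245 mm above the bench. At the bay's back a fixed head hangs over x = 172 to 218 mm, 126 mm above the bench.
- port: D-shaped tip-waste port on the apron, fixed at station x = -130, y = +85 mm: a steel rim 12 mm high, 6 mm thick, on the deck. Origin on the floor inside the rim (deck level); x points from the axis squarely to the port's flat side, z up. Inside it is 2 mm larger all round than the plug, which goes in only flat to flat and then stands on the deck.
- plug: Aluminium plug, 0.14 to 0.28 kg: round body of 32 mm radius, 18 mm high, with one flat 23 mm from the axis (a D), lower edge chamfered 2 mm, and an upright bail on top. Origin at the centre of the underside; x points squarely to the flat, z up; the bail spans local y. It starts upright on the bay's deck, x = 98 to 128 mm, the bail within 30 degrees of square across the station's x.
- bail (a point): Middle of the bail's top bar, on the plug's axis, 46 mm above its underside. The bail is an arch of 8 mm round steel bar across the plug's y: legs at y = +-22 mm, top bar straight over y = +-14 mm; the free window under it is 36 mm wide and 24 mm high. Polished plug on smooth deck: friction about 0.35, but jerks tip it.
- hook: Hooked rod, 198 mm long, 0.11 kg. Origin in the handle, on the rod's axis; x points along the rod to the hook, z up as it lies in its rest. Black handle x = -45 to +40 mm, 16 mm wide (y), 22 mm high (z), then an 8 mm round steel shaft ending in a flat hook 20 mm wide. Balances about 58 mm ahead of the origin.
- hook_end (a point): Middle of the hook's lower end: 150 mm ahead of the hook's origin, 30 mm below the rod's axis. The hook is a flat steel blade 20 mm wide (y), 5 mm thick, standing square down (-z) from the shaft's end at hook x = 147.5 to 152.5 mm, with a lip 5 mm thick at the bottom that turns back towards the handle to x = 141.5 mm; 21 mm free between shaft and lip. A bar pulled by it squares up to the blade.
- rest: Rest of the hooked rod, fixed on the bench: a plate 170 x 70 mm, 6 mm thick, with two open-topped saddles 10 mm wide, at x = -36 mm (under the handle, 22 mm wide inside) and x = +85 mm (under the shaft, 16 mm wide inside). Origin on the bench; its axes are those of the rod lying in it.
- rest_seat (a point): Where the rod's origin lies when the rod lies in its rest: 62 mm above the bench, over the rest's origin.
- plate: White deep-well plate in the bay, 127 x 85 x 41 mm, bystander.
- vial_jar: Small amber jar in the bay, 32 mm across, 55 mm high, bystander.
- strip_rack: White rack of tube strips on the apron's edge, 75 x 26 x 29 mm, bystander.
- tip_box: Grey tip box with clear lid on the bench, 125 x 85 x 63 mm, bystander.
- reagent_bottle: White bottle on the bench, 66 mm across, 150 mm high, bystander.
- beaker: Glass beaker on the bench, 60 mm across, 70 mm high, bystander.
- screwdriver: Screwdriver lying on the bench, 170 mm long, bystander.

How it is judged (in metres and radians):
On the way, in this order (a step that is already met when the one before it is completed fails the run):
1. the hook pulls at the plug behind the guard (contact force between hook and plug above 0.2 N and x of plug in the frame of station above 0.03 m), for 0.05 s.
2. the plug stands upright on the apron, its axis at least 50 mm in front of the guard (x of plug in the frame of station below -0.05 m and z of plug in the frame of station below 0.018 m and angle between plug's own z axis and vertical below 0.15 rad), for 0.1 s.
3. the rod lies back in its rest, let go, before the plug is in the port (distance between hook and rest_seat below 0.015 m and angle between the x axis of hook and the x axis of rest, either way round below 0.12 rad and contact force between the fingers and hook below 0.1 N and horizontal distance between plug and port above 0.02 m), for 0.2 s.
At the end, for the whole second after the job is handed in: The plug stands fully home in the port (underside within 3 mm of the port's floor, axis within 4 mm, flat within 9 degrees of the port's flat, upright within 3 degrees), at rest and released; the rod lies in its rest, within 15 mm of its seat and 7 degrees of its direction, at rest (horizontal distance between plug and port below 0.004 m and z of plug in the frame of port below 0.003 m and angle between the x axis of plug and the x axis of port, either way round below 0.15 rad and angle between plug's own z axis and vertical below 0.06 rad and linear speed of each of plug, hook below 0.02 m/s and distance between hook and rest_seat below 0.015 m and angle between the x axis of hook and the x axis of rest, either way round below 0.12 rad); the robot touches nothing.
It fails at once if the fingers touch the plug while it is behind the guard (contact force between the fingers and plug above 0.3 N and x of plug in the frame of station above 0 m).
It fails at once if the plug is tipped over (angle between plug's own z axis and vertical above 0.8 rad).
It fails at once if a bystander is shifted by more than 30 mm (distance of any of plate, vial_jar, strip_rack, tip_box, reagent_bottle, beaker, screwdriver from where it was at the start of the episode above 0.03 m).
It also fails if it takes over 64 s, if anything falls off the work surface, if the arm or the gripper's body presses on something with over 40 N, if the wrist force passes 120 N, or if a joint passes its speed limit or range.

### The arm

A 6-joint arm with a two-finger parallel gripper is mounted at the origin on the work surface. World frame = base frame: x ahead of the robot, y to its left, z up, the work surface at z = 0. Lengths are in m, angles in degrees, forces in N, time in s.
With the tool pointing down it reaches from about 0.375 to 0.9 m from the base axis. Payload 3.1 kg.
Tool frame: the origin (TCP) lies at the very end of the fingers, on their centre line; the grasp point (between the pads) lies 19 mm behind it; z points along the fingers, y is the direction in which the jaws open and shut (so a half turn about z gives the same grasp; the last joint's range is limited). The gripper opens to 87 mm and grips with 3 to 60 N. Pads are 19 mm wide; open, the fingers measure 117 mm over their backs; the gripper's body (75 mm by 190 mm) begins 51 mm behind the grasp point.
Start: joints at [55.262, 30.224, 82.088, -0, 67.689, -10.227], TCP at [0.259, 0.569, 0.223] pointing down, gripper open.
Joint ranges: [-176.69, 176.69], [-43.24, 126.21], [12.49, 139.97], [-82, 262], [0, 151.66], [-163.58, 163.58]. Speed limits (degrees/s): [159.86, 159.86, 180, 180, 180, 180].

### API

Orientations are given as a 3x3 rotation matrix whose columns are the frame's x, y, z axes.
In Python, from rig import bot gives the robot as it stands. The module is installed in compiled form; this text tells all that it offers.
- The arm moves only by the tool play_rows, never from a script. Its argument "targets" is a list of rows, each a list of 7 numbers: the closure, from 0 (fully open) to 1 (shut), then the shift along the world's x, y, z in m, then the turn, a rotation vector about the world's x, y, z in rad. A call has 1 to 12 rows; each row shifts and turns the commanded pose from where the row before left it; what a row does not reach is not made up. A row lasts 1/8 s, in which the tool goes at most 62.5 mm and 10.7 degrees, less where a joint would pass 70% of its speed; a pose out of reach is approached as far as the arm can. A call with a gripper value outside its range is refused whole. The fingers move at their own pace and stop on an object; the grip force is fixed at half the most. Time passes only in rows, so rows that do not move let the fingers close. It gives the time, the measured TCP pose, the force and the opening at its end, in the units of the state.
- bot.read_state(): the state, without advancing time (a new reading comes with each control period).
- bot.capture(name): name is "scene" or "top"; returns the picture (384x512x3 uint8, blue, green, red); there is no depth.
- bot.get_calibration(name): a dict with "fx", "fy", "cx", "cy" (pixels), "k1" (the pictures are not rectified: a ray, as slopes to the right and down, at radius r is drawn at 1 + k1 r^2 times it, then the intrinsics apply), "R" (3x3) and "t" (3): a world point X has camera coordinates R X + t. Camera axes: x right, y down, z forward; pixel columns grow to the right and rows downward; lengths in m; the calibration is good to about 2 mm. A picture is of the moment at which its call begins. get_calibration takes no time and is no camera call.
- bot.hand_in(): hands the job in, once; it reports no verdict.
The state is a dict: "time_s": time; "joint_positions": joint angles; "qvel": joint speeds; "tau": joint torques, N m; "position": TCP position; "tcp_rot": TCP orientation; "force": force on the tool from outside, world axes, zero at the start; "moment": the same for the moment, N m; "opening": opening from 0.0 (shut) to 1.0 (fully open).
Only numpy, scipy, OpenCV 4.12 (cv2) and the standard library are available. Lean on these libraries where they do the work, as an engineer would, in place of code of your own. Each camera call takes 0.05 s, during which the arm holds its last target. There are 200 camera calls.

## Working session

There is one attempt and no reset: what is moved stays moved. The work goes in short steps, Python scripts to look and compute and a tool call to move; the robot and the scene stay as the last step left them, time stands still between calls to the robot, and variables do not carry over. Pictures are saved under pics/ and viewed, about 8 in all and at most 12, crops included, and the job is handed in when it is done.

Besides the shell and the picture viewer there is one more tool, called after ">>>" in YAML: its name, and indented under it one key for each argument. play_rows: Moves the arm, as the interface text tells. Its arguments: {"type":"object","properties":{"targets":{"type":"array","items":{"type":"array","items":{"type":"number"}}}},"required":["targets"]}

```bash
mkdir -p pics; cat > h.py <<'E'
import numpy as np, cv2
from rig import bot
def ray(n,u,v):
    c=bot.get_calibration(n);x=(u-c['cx'])/c['fx'];y=(v-c['cy'])/c['fy']
    a,b=x,y
    for _ in range(20):
        s=1+c['k1']*(a*a+b*b);a,b=x/s,y/s
    R=np.array(c['R']);t=np.array(c['t'])
    return -R.T@t, R.T@np.array([a,b,1.])
def onz(n,u,v,z):
    o,d=ray(n,u,v);return o+d*(z-o[2])/d[2]
def two(p,q):
    o1,d1=ray('scene',*p);o2,d2=ray('top',*q)
    A=np.stack([d1,-d2],1);s=np.linalg.lstsq(A,o2-o1,rcond=None)[0]
    a,b=o1+s[0]*d1,o2+s[1]*d2
    return (a+b)/2,np.linalg.norm(a-b)
def proj(n,X):
    c=bot.get_calibration(n);p=np.array(c['R'])@np.array(X)+np.array(c['t']);a,b=p[:2]/p[2];s=1+c['k1']*(a*a+b*b)
    return np.array([c['fx']*a*s+c['cx'],c['fy']*b*s+c['cy']])
E
python3 - <<'E'
from h import *
for n in('scene','top'):
    im=bot.capture(n);cv2.imwrite(f'pics/{n}0.png',im)
    cv2.imwrite(f'pics/{n}0b.png',cv2.resize(im,(800,600),interpolation=cv2.INTER_CUBIC))
    c=bot.get_calibration(n);print(n,c['fx'],c['k1'],-np.array(c['R']).T@np.array(c['t']),np.array(c['R'])[2])
s=bot.read_state();print(s)
E
```

```text
scene 363.43794669431617 0.03377613317811864 [ 1.22281416 -0.26769653  0.85764201] [-0.62804605  0.34361663 -0.69820181]
top 456.951753823201 -0.04875181642858193 [0.41954412 0.09429725 1.248802  ] [ 0.09858196  0.02915899 -0.99470164]
{'time_s': 0.1, 'joint_positions': array([ 5.52605191e+01,  3.02736342e+01,  8.21488452e+01,  4.38974747e-04,
        6.76897763e+01, -1.02262616e+01]), 'qvel': array([-0.107123  , -0.08333872, -0.11584534,  0.09861506, -0.10386158,
       -0.07509968]), 'tau': array([-6.65865919e-04, -4.40986776e+01, -1.77152413e+01,  6.34601084e-02,
        5.34974691e-02, -4.03646038e-05]), 'position': array([0.2588941 , 0.56813394, 0.22167066]), 'tcp_rot': array([[-9.09864160e-01,  4.14904750e-01, -1.12228440e-03],
       [ 4.14906116e-01,  9.09862812e-01, -1.60596213e-03],
       [ 3.54803524e-04, -1.92685004e-03, -9.99998081e-01]]), 'force': array([ 0.55905513, -0.02801541,  0.45962361]), 'moment': array([ 1.35561875e-07, -1.05569671e-02, -8.64052519e-03]), 'opening': 0.9984136858273457}
```

View pics/scene0b.png

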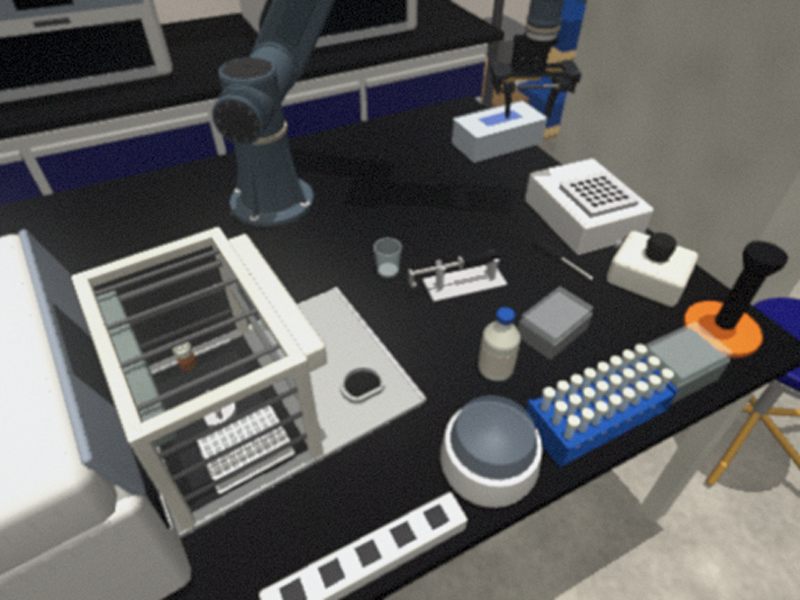

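View pics/top0b.png

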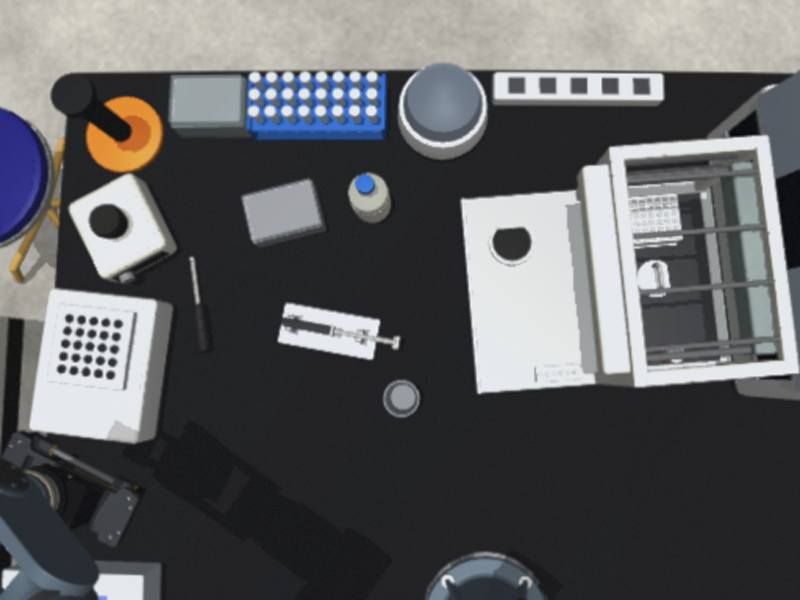

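```bash
python3 - <<'E'
import cv2,numpy as np
t=cv2.imread('pics/top0.png');s=cv2.imread('pics/scene0.png')
cv2.imwrite('pics/c1.png',cv2.resize(t[80:256,290:512],None,fx=3.4,fy=3.4,interpolation=cv2.INTER_CUBIC))
a=cv2.resize(t[180:240,170:265],(760,480//1),interpolation=cv2.INTER_CUBIC)  # 8x
b=cv2.resize(s[140:320,30:290],(780,540),interpolation=cv2.INTER_CUBIC) #3x
cv2.imwrite('pics/c2.png',cv2.resize(t[185:240,170:265],(760,440),interpolation=cv2.INTER_CUBIC))
cv2.imwrite('pics/c3.png',b)
from h import *
f=lambda u,v,z:np.round(onz('top',u*.64,v*.64,z),4)
print('deck',[f(*p,.012) for p in((462,200),(478,392),(580,192),(600,385))])
print('port',f(511,243,.024),'base',f(488,590,0))
E
```

```text
deck [array([0.718, 0.044, 0.012]), array([0.3823, 0.0147, 0.012 ]), array([ 0.734 , -0.1638,  0.012 ]), array([ 0.3965, -0.1943,  0.012 ])]
port [ 0.6396 -0.0408  0.024 ] base [ 0.0472 -0.0049  0.    ]
```

View pics/c1.png

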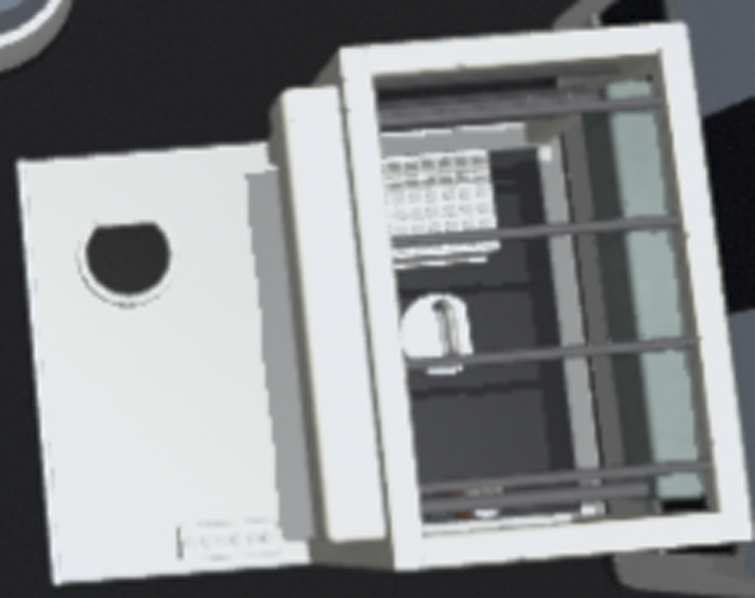

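View pics/c2.png

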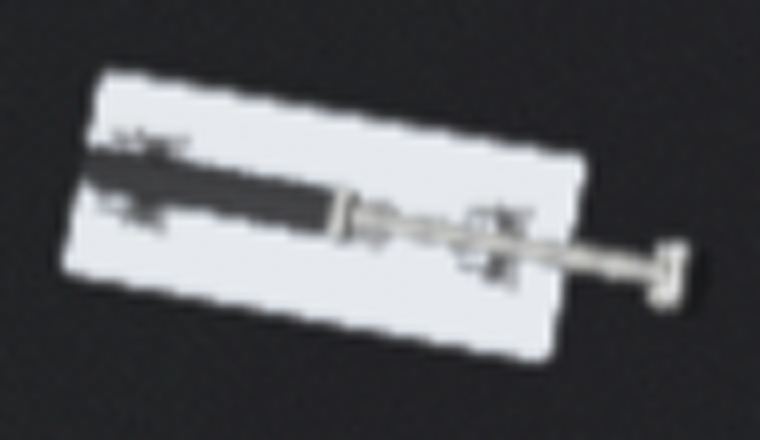

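View pics/c3.png

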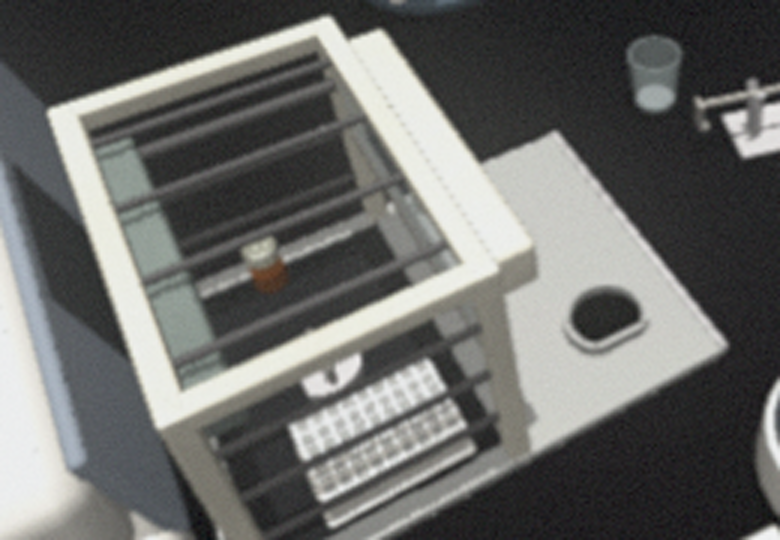

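```bash
python3 - <<'E'
from h import *
t=cv2.imread('pics/top0.png');g=cv2.cvtColor(t,cv2.COLOR_BGR2GRAY)
# rest plate
def quad(mask):
    cs,_=cv2.findContours(mask,cv2.RETR_LIST,cv2.CHAIN_APPROX_NONE);return max(cs,key=cv2.contourArea)
m=np.zeros_like(g);m[185:240,170:246]=(g[185:240,170:246]>110)*255
m=cv2.morphologyEx(m,cv2.MORPH_CLOSE,np.ones((9,9)))
c=quad(m);r=cv2.minAreaRect(c);b=cv2.boxPoints(r)
P=np.array([onz('top',*p,.006) for p in b]);print('rest corners',P.round(4)[:,:2],'ctr',P.mean(0).round(4),[np.linalg.norm(P[i]-P[i-1]).round(4) for i in range(4)])
k=lambda u,v,z:onz('top',(u+.5)/8-.5+170,(v+.5)/8-.5+185,z)
a=k(88,167,.062);f=k(334,211,.062);s=k(640,265,.062);h=k(668,275,.066)
for n,x in zip(('back','collar','shaft','hook'),(a,f,s,h)):print(n,x.round(4),np.linalg.norm((x-a)[:2]).round(4))
d=(s-a)[:2];print('rod yaw',np.degrees(np.arctan2(d[1],d[0])))
# port opening
m=np.zeros_like(g);m[135:180,305:350]=(g[135:180,305:350]<120)*255
c=quad(m)[:,0,:].astype(float);W=np.array([onz('top',*p,.024)[:2] for p in c])
M=cv2.moments(quad(m));print('port area ctr',onz('top',M['m10']/M['m00'],M['m01']/M['m00'],.024).round(4))
ctr,rad=cv2.minEnclosingCircle(W.astype(np.float32));print('port circle',ctr,rad)
# flat points: top in image
fl=c[c[:,1]<=c[:,1].min()+1];l=cv2.fitLine(np.array([onz('top',*p,.024)[:2] for p in fl],np.float32),cv2.DIST_L2,0,.01,.01).ravel();print('flat line',l,np.degrees(np.arctan2(l[1],l[0])),len(fl))
# deck corners left: refine edges
for row in (150,200,235):print('row',row,'left edge col',np.argmax(g[row,280:330]>120)+280, onz('top',np.argmax(g[row,280:330]>120)+279.5,row,.012).round(4))
q=lambda u,v,z:onz('top',(u+.5)/3.4-.5+290,(v+.5)/3.4-.5+80,z).round(4)
print('plug top disc: left',q(400,333,.03),'top',q(437,293,.03),'right',q(469,333,.03),'bottom',q(445,373,.03))
print('bail ends',q(440,302,.056),q(456,352,.056))
for col in (300,320,340,360):
    v=np.argmax(g[110:160,col]>120)+109.5;print('top edge',onz('top',col,v,.012).round(4))
big=cv2.resize(t[150:205,395:440],None,fx=10,fy=10,interpolation=cv2.INTER_CUBIC)
sc=cv2.imread('pics/scene0.png')
b2=cv2.resize(sc[240:290,115:175],(600*550//500,550),interpolation=cv2.INTER_CUBIC)
cv2.imwrite('pics/c4.png',np.hstack([big,b2])[:, :])
print(np.hstack([big,b2]).shape)
E
```

```text
rest corners [[0.4646 0.3664]
 [0.536  0.3553]
 [0.5046 0.1742]
 [0.434  0.1861]] ctr [0.4848 0.2705 0.006 ] [np.float64(0.1829), np.float64(0.0722), np.float64(0.1838), np.float64(0.0716)]
back [0.4975 0.3461 0.062 ] 0.0
collar [0.484  0.2647 0.062 ] 0.0825
shaft [0.4676 0.1645 0.062 ] 0.184
hook [0.4643 0.1551 0.066 ] 0.1938
rod yaw -99.36548204653953
port area ctr [ 0.6404 -0.0415  0.024 ]
port circle (0.6418327689170837, -0.040750812739133835) 0.032964736223220825
flat line [ 0.06718776 -0.9977403   0.66465664 -0.04070888] -86.14752 19
row 150 left edge col 297 [0.6564 0.0414 0.012 ]
row 200 left edge col 301 [0.5191 0.0299 0.012 ]
row 235 left edge col 304 [0.4247 0.0214 0.012 ]
plug top disc: left [ 0.5806 -0.2548  0.03  ] top [ 0.6127 -0.2848  0.03  ] right [ 0.5811 -0.3093  0.03  ] bottom [ 0.5492 -0.2897  0.03  ]
bail ends [ 0.6016 -0.2788  0.056 ] [ 0.5628 -0.2903  0.056 ]
top edge [0.7223 0.0321 0.012 ]
top edge [ 0.7283 -0.023   0.012 ]
top edge [ 0.7315 -0.078   0.012 ]
top edge [ 0.7376 -0.1331  0.012 ]
(550, 1110, 3)
```

```bash
python3 -c "
import cv2;a=cv2.imread('pics/c4.png');cv2.imwrite('pics/c4s.png',cv2.resize(a,None,fx=.72,fy=.72))"
```

```text
(no output)
```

View pics/c4s.png

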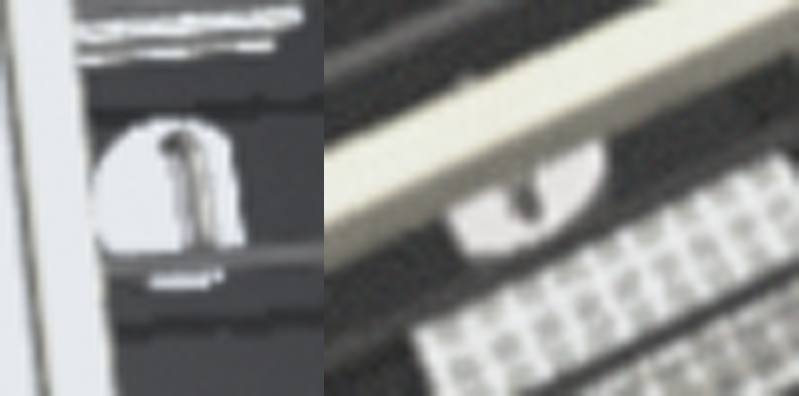

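```bash
cat >> h.py <<'E'
from scipy.spatial.transform import Rotation as Ro
def tool(yaw,tilt,flip=1):
    a=np.radians(yaw);t=np.radians(tilt);d=np.array([np.cos(a),np.sin(a),0]);z=d*np.sin(t)-np.array([0,0,1])*np.cos(t)
    y=flip*np.array([-d[1],d[0],0]);return np.stack([np.cross(y,z),y,z],1)
def plan(p,R):
    s=bot.read_state();dR=Ro.from_matrix(R@np.array(s['tcp_rot']).T).as_rotvec()
    print('shift',(np.array(p)-s['position']).round(4),'rot',dR.round(4),'deg',np.degrees(np.linalg.norm(dR)).round(2),'t',round(s['time_s'],2),'F',s['force'].round(2),'open',round(s['opening'],3))
E
python3 - <<'E'
from h import *
q=lambda u,v,z:onz('top',(u+.5)/7.2-.5+395,(v+.5)/7.2-.5+150,z)
c=q(179,204,.03);print('plug',c.round(4))
a=q(228,135,.03);b=q(243,245,.03);print('flat dir',np.degrees(np.arctan2(*(a-b)[[1,0]])))
a=q(180,140,.056);b=q(205,248,.056);print('bail dir',np.degrees(np.arctan2(*(a-b)[[1,0]])),((a+b)/2).round(4))
O=np.array([.5699,-.177]);x=np.array([.0872,-.9962]);y=np.array([.9962,.0872])
for p in(c[:2],):print('station',(p-O)@x,(p-O)@y)
plan([.4998,.362,.14],tool(-99.5,45))
E
```

```text
plug [ 0.5801 -0.2874  0.03  ]
flat dir 6.366386633360806
bail dir 11.73702690184466 [ 0.5804 -0.2843  0.056 ]
station 0.11086627549202442 0.0004996367271822734
shift [ 0.2409 -0.2061 -0.0817] rot [-0.7426 -0.3969 -1.236 ] deg 85.69 t 0.1 F [ 0.56 -0.03  0.46] open 0.998
```

>>> play_rows:
  targets:
    - [0,0.024,-0.0206,0,-0.0743,-0.0397,-0.1236]
    - [0,0.024,-0.0206,0,-0.0743,-0.0397,-0.1236]
    - [0,0.024,-0.0206,0,-0.0743,-0.0397,-0.1236]
    - [0,0.024,-0.0206,0,-0.0743,-0.0397,-0.1236]
    - [0,0.024,-0.0206,0,-0.0743,-0.0397,-0.1236]
    - [0,0.024,-0.0206,0,-0.0743,-0.0397,-0.1236]
    - [0,0.024,-0.0206,0,-0.0743,-0.0397,-0.1236]
    - [0,0.024,-0.0206,0,-0.0743,-0.0397,-0.1236]
    - [0,0.024,-0.0206,0,-0.0743,-0.0397,-0.1236]
    - [0,0.024,-0.0206,0,-0.0743,-0.0397,-0.1236]
    - [0,0,0,0,0,0,0]

```text
time_s: 1.48
position: [0.501, 0.3608, 0.2202]
tcp_rot: [[0.118, 0.986, -0.119], [0.695, -0.167, -0.699], [-0.709, -0.0, -0.705]]
force: [-0.9, -0.5, -0.0]
opening: 1.001
```

```bash
python3 - <<'E'
from h import *
print(bot.read_state()['joint_positions'].round(1))
plan([.4998,.362,.119],tool(-99.5,45))
E
```

```text
[ 38.8  48.5  59.3 -29.4 106.9  48.7]
shift [-0.0012  0.0012 -0.1012] rot [ 0.0028 -0.0009  0.0023] deg 0.21 t 1.48 F [-0.9  -0.49 -0.01] open 1.001
```

>>> play_rows:
  targets:
    - [0,0,0,-0.034,0,0,0]
    - [0,0,0,-0.034,0,0,0]
    - [0,0,0,-0.033,0,0,0]
    - [0,-0.003,-0.0174,-0.0177,0,0,0]
    - [0,-0.003,-0.0174,-0.0177,0,0,0]
    - [0,-0.003,-0.0174,-0.0177,0,0,0]
    - [0,-0.0025,-0.0174,-0.0177,0,0,0]
    - [0,0,0,0,0,0,0]

```text
time_s: 2.48
position: [0.4858, 0.2922, 0.0499]
tcp_rot: [[0.113, 0.987, -0.118], [0.696, -0.164, -0.699], [-0.709, -0.003, -0.705]]
force: [0.4, 1.4, 0.7]
opening: 0.995
```

```bash
python3 - <<'E'
from h import *
plan([.488,.2927,.0486],tool(-99.5,45))
im=bot.capture('scene');cv2.imwrite('pics/g1.png',cv2.resize(im[120:240,200:360],(800,600),interpolation=cv2.INTER_CUBIC))
E
```

```text
shift [ 0.0022  0.0005 -0.0013] rot [ 0.0027 -0.0033 -0.0013] deg 0.26 t 2.48 F [0.43 1.4  0.69] open 0.995
```

View pics/g1.png

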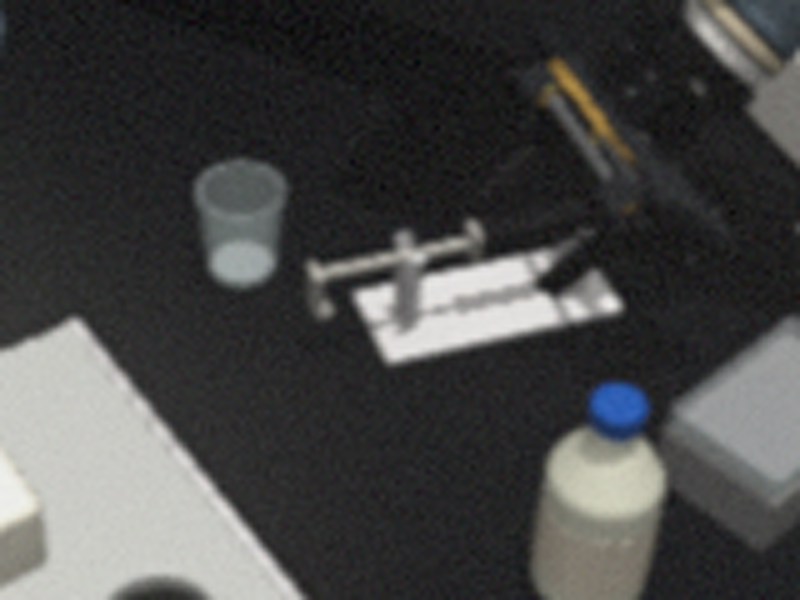

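>>> play_rows:
  targets:
    - [0,0.002,0,0,0,0,0]
    - [1,0,0,0,0,0,0]
    - [1,0,0,0,0,0,0]
    - [1,0,0,0,0,0,0]
    - [1,0,0,0,0,0,0]
    - [1,0,0,0,0,0,0]
    - [1,0,0,0,0,0,0]
    - [1,0,0,0,0,0,0]

```text
time_s: 3.52
position: [0.4898, 0.293, 0.0507]
tcp_rot: [[0.117, 0.986, -0.115], [0.697, -0.164, -0.698], [-0.708, 0.001, -0.707]]
force: [0.1, 0.1, -0.2]
opening: 0.29
```

>>> play_rows:
  targets:
    - [1,0,0,0,0,0,0]
    - [1,0,0,0,0,0,0]
    - [1,0,0,0,0,0,0]
    - [1,0,0,0,0,0,0]

```text
time_s: 4.03
position: [0.4897, 0.2931, 0.0507]
tcp_rot: [[0.117, 0.986, -0.115], [0.697, -0.164, -0.698], [-0.708, 0.001, -0.707]]
force: [-0.7, 0.1, 0.2]
opening: 0.18
```

>>> play_rows:
  targets:
    - [1,0,0,0.01,0,0,0]
    - [1,0,0,0.02,0,0,0]
    - [1,0,0,0.025,0,0,0]
    - [1,0,0,0.025,0,0,0]
    - [1,0,0,0.02,0,0,0]
    - [1,0,0,0,0,0,0]
    - [1,0,0,0,0,0,0]

```text
time_s: 4.9
position: [0.4894, 0.2929, 0.1504]
tcp_rot: [[0.116, 0.986, -0.116], [0.697, -0.164, -0.698], [-0.708, 0.0, -0.706]]
force: [0.0, -0.6, -1.3]
opening: 0.18
```

```bash
python3 - <<'E'
from h import *
plan([.4897,.2931,.1507],tool(-99.5,45))
a=bot.capture('scene');b=bot.capture('top')
cv2.imwrite('pics/L_s.png',a);cv2.imwrite('pics/L_t.png',b)
A=cv2.resize(a[110:210,215:315],(400,400),interpolation=cv2.INTER_CUBIC);B=cv2.resize(b[160:260,180:280],(400,400),interpolation=cv2.INTER_CUBIC)
cv2.imwrite('pics/L.png',np.hstack([A,B]))
E
```

```text
shift [0.0003 0.0002 0.0003] rot [ 0.0009  0.0003 -0.0012] deg 0.09 t 4.9 F [ 0.   -0.61 -1.28] open 0.18
```

View pics/L.png

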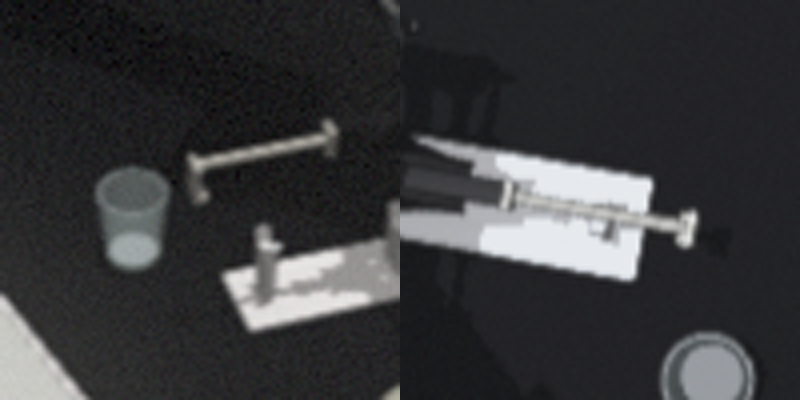

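```bash
python3 - <<'E'
from h import *
S=lambda u,v:((u+.5)/4-.5+215,(v+.5)/4-.5+110);T=lambda u,v:((u-400+.5)/4-.5+180,(v+.5)/4-.5+160)
a,e=two(S(198,162),T(684,227));b,e2=two(S(331,138),T(509,193))
d=a-b;print(a.round(4),e,b.round(4),e2,np.linalg.norm(d),'yaw',np.degrees(np.arctan2(d[1],d[0])),'pitch',np.degrees(np.arcsin(d[2]/np.linalg.norm(d))))
lo,e=two(S(200,196),T(690,243));print('lip',lo,e)
# triangulated rest-lying hook too
s0=lambda u,v:(200+(u+.5)/5-.5,120+(v+.5)/5-.5);t0=lambda u,v:((u+.5)/8-.5+170,(v+.5)/8-.5+185)
a,e=two(s0(318,272),t0(660,270));b,e2=two(s0(475,238),t0(343,213));d=a-b
print('rest',a.round(4),e,b.round(4),e2,np.degrees(np.arctan2(d[1],d[0])),np.degrees(np.arcsin(d[2]/np.linalg.norm(d))))
E
```

```text
[0.4664 0.1555 0.1632] 0.0011762608743262199 [0.486  0.2614 0.1619] 0.000507822338331224 0.10775290602711347 yaw -100.4588027700279 pitch 0.655095698006296
lip [0.45996657 0.15725121 0.12373356] 0.006342957041648097
rest [0.4652 0.1562 0.0637] 0.0037194366381473067 [0.4834 0.2616 0.0644] 0.0005187340274944382 -99.81448142271547 -0.41133946274522415
```

>>> play_rows:
  targets:
    - [1,0.0058,-0.021,-0.0064,0,0,0.0253]
    - [1,0.0058,-0.021,-0.0064,0,0,0.0253]
    - [1,0.0058,-0.021,-0.0064,0,0,0.0253]
    - [1,0.0058,-0.021,-0.0064,0,0,0.0253]
    - [1,0.0058,-0.021,-0.0064,0,0,0.0253]
    - [1,0.0058,-0.021,-0.0064,0,0,0.0253]
    - [1,0.0058,-0.021,-0.0064,0,0,0.0253]
    - [1,0.0058,-0.021,-0.0064,0,0,0.0253]
    - [1,0.0058,-0.021,-0.0064,0,0,0.0253]
    - [1,0.0058,-0.021,-0.0064,0,0,0.0253]
    - [1,0,0,0,0,0,0]
    - [1,0,0,0,0,0,0]

```text
time_s: 6.5
position: [0.5477, 0.0835, 0.0863]
tcp_rot: [[-0.062, 0.996, 0.063], [0.704, 0.088, -0.705], [-0.707, 0.001, -0.707]]
force: [0.2, 1.5, -1.5]
opening: 0.179
```

```bash
python3 - <<'E'
from h import *
print(bot.read_state()['joint_positions'].round(1))
plan([.5688,-.1656,.086],tool(-85,45))
E
```

```text
[ 18.9  47.1  92.6 -49.5  64.6  46. ]
shift [ 0.0211 -0.2491 -0.0003] rot [ 0.0004  0.0008 -0.001 ] deg 0.07 t 6.5 F [ 0.23  1.46 -1.49] open 0.179
```

>>> play_rows:
  targets:
    - [1,0.0018,-0.021,0,0,0,0]
    - [1,0.0018,-0.021,0,0,0,0]
    - [1,0.0018,-0.021,0,0,0,0]
    - [1,0.0018,-0.021,0,0,0,0]
    - [1,0.0018,-0.021,0,0,0,0]
    - [1,0.0018,-0.021,0,0,0,0]
    - [1,0.0018,-0.021,0,0,0,0]
    - [1,0.0018,-0.021,0,0,0,0]
    - [1,0.0018,-0.021,0,0,0,0]
    - [1,0.0018,-0.021,0,0,0,0]
    - [1,0.0018,-0.021,0,0,0,0]
    - [1,0.0013,-0.018,0,0,0,0]

```text
time_s: 8.0
position: [0.5686, -0.1676, 0.0868]
tcp_rot: [[-0.061, 0.996, 0.063], [0.704, 0.088, -0.705], [-0.708, 0.001, -0.707]]
force: [0.2, 0.6, -2.0]
opening: 0.182
```

```bash
python3 - <<'E'
from h import *
plan([.5688,-.1656,.086],tool(-85,45))
a=bot.capture('scene');b=bot.capture('top')
cv2.imwrite('pics/H_s.png',a);cv2.imwrite('pics/H_t.png',b)
A=cv2.resize(a[220:290,105:175],(400,400),interpolation=cv2.INTER_CUBIC);B=cv2.resize(b[140:210,390:460],(400,400),interpolation=cv2.INTER_CUBIC)
cv2.imwrite('pics/H.png',np.hstack([A,B]))
E
```

```text
shift [ 0.0002  0.002  -0.0008] rot [ 0.0006  0.0011 -0.0005] deg 0.08 t 8.0 F [ 0.16  0.6  -1.97] open 0.182
```

View pics/H.png

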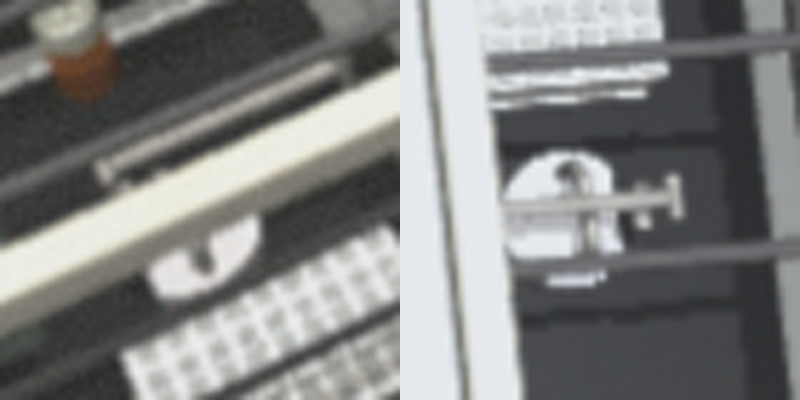

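>>> play_rows:
  targets:
    - [1,0,0,-0.008,0,0,0]
    - [1,0,0,-0.008,0,0,0]
    - [1,0,0,-0.008,0,0,0]
    - [1,0,0,-0.007,0,0,0]
    - [1,0,0,0,0,0,0]
    - [1,-0.0004,0.004,0,0,0,0]
    - [1,-0.0004,0.004,0,0,0,0]
    - [1,-0.0003,0.003,0,0,0,0]
    - [1,0,0,0,0,0,0]

```text
time_s: 9.22
position: [0.5679, -0.1546, 0.0559]
tcp_rot: [[-0.062, 0.996, 0.064], [0.704, 0.089, -0.705], [-0.708, 0.001, -0.707]]
force: [0.7, 0.5, -0.5]
opening: 0.181
```

>>> play_rows:
  targets:
    - [1,-0.0003,0.003,0,0,0,0]
    - [1,-0.0003,0.003,0,0,0,0]
    - [1,-0.0003,0.003,0,0,0,0]
    - [1,-0.0003,0.003,0,0,0,0]
    - [1,-0.0003,0.003,0,0,0,0]
    - [1,-0.0003,0.003,0,0,0,0]
    - [1,-0.0003,0.003,0,0,0,0]
    - [1,-0.0003,0.003,0,0,0,0]

```text
time_s: 10.22
position: [0.5653, -0.1307, 0.0558]
tcp_rot: [[-0.062, 0.996, 0.063], [0.704, 0.088, -0.705], [-0.708, 0.001, -0.707]]
force: [0.3, -0.2, -0.1]
opening: 0.185
```

```bash
python3 - <<'E'
from h import *
plan([.5686,-.1676,.056],tool(-85,45))
b=bot.capture('top')
b0=cv2.imread('pics/H_t.png')
f=lambda x:cv2.resize(x[140:210,390:460],(400,400),interpolation=cv2.INTER_CUBIC)
cv2.imwrite('pics/I.png',np.hstack([f(b0),f(b)]))
E
```

```text
shift [ 0.0033 -0.0369  0.0002] rot [ 0.0007  0.0013 -0.0012] deg 0.11 t 10.22 F [ 0.25 -0.19 -0.11] open 0.185
```

View pics/I.png

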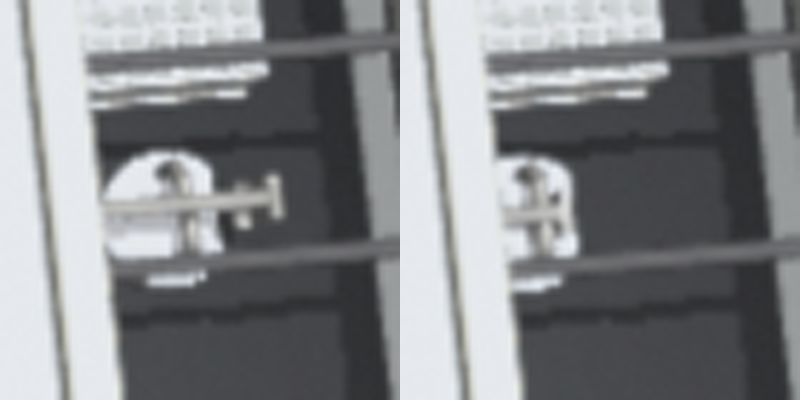

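>>> play_rows:
  targets:
    - [1,-0.0004,0.005,0,0,0,0]
    - [1,-0.0006,0.007,0,0,0,0]
    - [1,-0.0007,0.008,0,0,0,0]
    - [1,-0.0007,0.008,0,0,0,0]
    - [1,-0.0007,0.008,0,0,0,0]
    - [1,-0.0007,0.008,0,0,0,0]
    - [1,-0.0007,0.008,0,0,0,0]
    - [1,-0.0007,0.008,0,0,0,0]
    - [1,-0.0007,0.008,0,0,0,0]
    - [1,-0.0007,0.008,0,0,0,0]
    - [1,-0.0007,0.008,0,0,0,0]
    - [1,-0.0007,0.008,0,0,0,0]

```text
time_s: 11.78
position: [0.5573, -0.0384, 0.0558]
tcp_rot: [[-0.062, 0.996, 0.063], [0.704, 0.088, -0.705], [-0.708, 0.001, -0.707]]
force: [-0.6, -0.2, -0.9]
opening: 0.183
```

>>> play_rows:
  targets:
    - [1,-0.0007,0.008,0,0,0,0]
    - [1,-0.0007,0.008,0,0,0,0]
    - [1,-0.0007,0.008,0,0,0,0]
    - [1,-0.0007,0.008,0,0,0,0]
    - [1,-0.0007,0.008,0,0,0,0]
    - [1,-0.0007,0.008,0,0,0,0]
    - [1,-0.0007,0.008,0,0,0,0]
    - [1,-0.0007,0.008,0,0,0,0]
    - [1,-0.0007,0.008,0,0,0,0]
    - [1,-0.0007,0.008,0,0,0,0]
    - [1,-0.0007,0.008,0,0,0,0]
    - [1,-0.0007,0.008,0,0,0,0]

```text
time_s: 13.28
position: [0.5489, 0.0576, 0.0557]
tcp_rot: [[-0.062, 0.996, 0.063], [0.704, 0.088, -0.705], [-0.708, 0.001, -0.707]]
force: [-0.7, -1.2, -0.4]
opening: 0.18
```

>>> play_rows:
  targets:
    - [1,-0.0007,0.008,0,0,0,0]
    - [1,-0.0007,0.008,0,0,0,0]
    - [1,-0.0007,0.008,0,0,0,0]
    - [1,-0.0007,0.008,0,0,0,0]
    - [1,-0.0007,0.008,0,0,0,0]
    - [1,-0.0006,0.006,0,0,0,0]
    - [1,-0.0002,0.003,0,0,0,0]
    - [1,0,0,0,0,0,0]
    - [1,0,0,0,0,0,0]

```text
time_s: 14.4
position: [0.5446, 0.1061, 0.0556]
tcp_rot: [[-0.061, 0.996, 0.063], [0.704, 0.088, -0.704], [-0.707, 0.001, -0.707]]
force: [0.3, 0.4, -0.6]
opening: 0.175
```

```bash
python3 - <<'E'
from h import *
plan([.5653,-.1307,.056],tool(-85,45))
p=bot.read_state()['position'][:2]-np.array([.5699,-.177]);print('bail st',p@np.array([.0872,-.9962])-.0086+.1435,p@np.array([.9962,.0872]))
b=bot.capture('top');a=bot.capture('scene');cv2.imwrite('pics/P_t.png',b);cv2.imwrite('pics/P_s.png',a)
A=cv2.resize(a[210:300,170:260],(400,400),interpolation=cv2.INTER_CUBIC);B=cv2.resize(b[130:220,290:380],(400,400),interpolation=cv2.INTER_CUBIC)
cv2.imwrite('pics/P.png',np.hstack([A,B]))
E
```

```text
shift [ 0.0207 -0.2368  0.0004] rot [ 0.0001  0.0013 -0.0011] deg 0.1 t 14.4 F [ 0.26  0.38 -0.57] open 0.175
bail st -0.14933397834794196 -0.00047362794823095216
```

View pics/P.png

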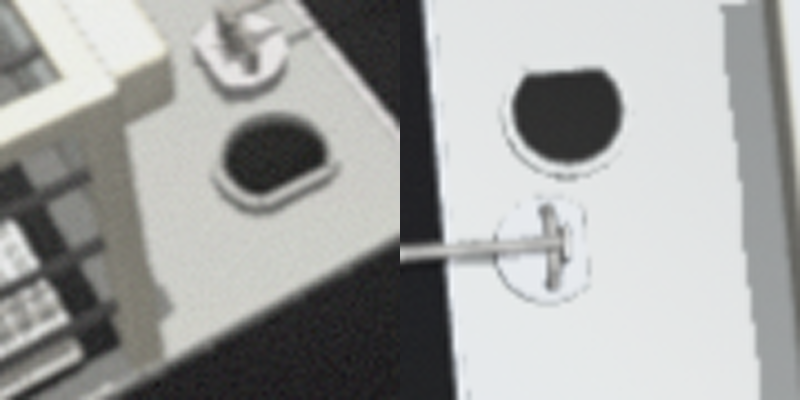

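>>> play_rows:
  targets:
    - [1,0.0004,-0.004,0,0,0,0]
    - [1,0.0004,-0.004,0,0,0,0]
    - [1,0.0003,-0.003,0,0,0,0]
    - [1,0,0,0.004,0,0,0]
    - [1,0,0,0.01,0,0,0]
    - [1,0,0,0.015,0,0,0]
    - [1,0,0,0.02,0,0,0]
    - [1,0,0,0,0,0,0]

```text
time_s: 15.5
position: [0.547, 0.0956, 0.1072]
tcp_rot: [[-0.059, 0.996, 0.067], [0.705, 0.089, -0.704], [-0.707, 0.006, -0.707]]
force: [0.7, 0.1, -1.3]
opening: 0.175
```

>>> play_rows:
  targets:
    - [1,-0.0056,0.0198,0.0046,0,0,-0.0253]
    - [1,-0.0056,0.0198,0.0046,0,0,-0.0253]
    - [1,-0.0056,0.0198,0.0046,0,0,-0.0253]
    - [1,-0.0056,0.0198,0.0046,0,0,-0.0253]
    - [1,-0.0056,0.0198,0.0046,0,0,-0.0253]
    - [1,-0.0056,0.0198,0.0046,0,0,-0.0253]
    - [1,-0.0056,0.0198,0.0046,0,0,-0.0253]
    - [1,-0.0056,0.0198,0.0046,0,0,-0.0253]
    - [1,-0.0056,0.0198,0.0046,0,0,-0.0253]
    - [1,-0.0056,0.0198,0.0046,0,0,-0.0253]
    - [1,0,0,0,0,0,0]
    - [1,0,0,0,0,0,0]

```text
time_s: 17.0
position: [0.4895, 0.2923, 0.1505]
tcp_rot: [[0.116, 0.987, -0.115], [0.696, -0.163, -0.699], [-0.708, 0.001, -0.706]]
force: [0.9, -0.4, -1.6]
opening: 0.184
```

```bash
python3 - <<'E'
from h import *
plan([.4897,.2930,.1507],np.array([[.117,.986,-.115],[.697,-.164,-.698],[-.708,.001,-.707]]))
b=bot.capture('top');a=bot.capture('scene');cv2.imwrite('pics/Q_t.png',b);cv2.imwrite('pics/Q_s.png',a)
# compare rod image with that at first lift (same pose expected)
for n,w in(('t',(160,260,180,280)),('s',(110,210,215,315))):
    y0,y1,x0,x1=w
    A=cv2.cvtColor(cv2.imread(f'pics/L_{n}.png'),6)[y0:y1,x0:x1].astype(np.float32);B=cv2.cvtColor(cv2.imread(f'pics/Q_{n}.png'),6)[y0:y1,x0:x1].astype(np.float32)
    print(n,'mean absdiff',np.abs(A-B).mean(),'max',np.abs(A-B).max())
    if n=='t':print(cv2.phaseCorrelate(A[50:75,75:95].copy(),B[50:75,75:95].copy()))
    else:print(cv2.phaseCorrelate(A[25:55,40:65].copy(),B[25:55,40:65].copy()))
E
```

```text
shift [0.0002 0.0007 0.0002] rot [ 0.0011 -0.0009 -0.0006] deg 0.09 t 17.0 F [ 0.85 -0.38 -1.57] open 0.184
t mean absdiff 1.2778 max 53.0
((0.01744786795820019, 0.5668778497803633), 1.0948665199279786)
s mean absdiff 3.7471 max 28.0
((0.14127507215423485, -0.2066892959069051), 0.8661475995381673)
```

>>> play_rows:
  targets:
    - [1,0,0.0007,-0.025,0,0,0]
    - [1,0,0,-0.025,0,0,0]
    - [1,0,0,-0.02,0,0,0]
    - [1,0,0,-0.015,0,0,0]
    - [1,0,0,-0.008,0,0,0]
    - [1,0,0,-0.006,0,0,0]
    - [1,0,0,0,0,0,0]
    - [1,0,0,0,0,0,0]

```text
time_s: 18.1
position: [0.4901, 0.294, 0.0524]
tcp_rot: [[0.117, 0.987, -0.114], [0.697, -0.164, -0.698], [-0.707, 0.002, -0.707]]
force: [-0.3, 0.5, -0.6]
opening: 0.182
```

>>> play_rows:
  targets:
    - [1,0,0,-0.001,0,0,0]
    - [0,0,0,0,0,0,0]
    - [0,0,0,0,0,0,0]
    - [0,0,0,0,0,0,0]
    - [0,0,0,0,0,0,0]
    - [0,0,0,0,0,0,0]
    - [0,0,0,0,0,0,0]
    - [0,0,0,0,0,0,0]
    - [0,0,0,0,0,0,0]

```text
time_s: 19.23
position: [0.4898, 0.2938, 0.0507]
tcp_rot: [[0.117, 0.986, -0.115], [0.697, -0.164, -0.698], [-0.708, 0.001, -0.707]]
force: [-0.4, 0.4, 0.3]
opening: 0.97
```

>>> play_rows:
  targets:
    - [0,0.002,0.014,0.014,0,0,0]
    - [0,0.002,0.014,0.014,0,0,0]
    - [0,0.002,0.014,0.014,0,0,0]
    - [0,0.003,0.018,0.018,0,0,0]
    - [0,0.003,0.018,0.018,0,0,0]
    - [0,0,0,0.04,0,0,0]
    - [0,0,0,0.04,0,0,0]
    - [0,0,0,0,0,0,0]

```text
time_s: 20.23
position: [0.5032, 0.3729, 0.2126]
tcp_rot: [[0.121, 0.986, -0.11], [0.7, -0.164, -0.695], [-0.704, 0.007, -0.71]]
force: [1.3, -0.4, 0.4]
opening: 1.001
```

```bash
python3 - <<'E'
from h import *
for n in('top','scene'):
    im=bot.capture(n);cv2.imwrite(f'pics/R_{n}.png',im)
G=lambda f:cv2.cvtColor(cv2.imread(f),6).astype(np.float32)
A,B=G('pics/top0.png'),G('pics/R_top.png')
print('rod top',cv2.phaseCorrelate(A[195:240,205:265].copy(),B[195:240,205:265].copy()),np.abs(A-B)[195:240,205:265].mean())
A,B=G('pics/scene0.png'),G('pics/R_scene.png')
print('rod scene',cv2.phaseCorrelate(A[155:200,250:300].copy(),B[155:200,250:300].copy()))
# plug: from P_t edges
c=bot.get_calibration('top')
t=cv2.imread('pics/R_top.png');g=cv2.cvtColor(t,6)
cv2.imwrite('pics/S.png',cv2.resize(t[125:215,300:390],(600,600),interpolation=cv2.INTER_CUBIC))
s=bot.read_state();print(s['position'],s['tcp_rot'].round(3))
E
```

```text
rod top ((0.033412524220008066, 0.01178780503496668), 0.878785523308648) 4.317037
rod scene ((0.06941036868549233, 0.69943940955892), 1.0219870266384548)
[0.50158885 0.37175953 0.20877101] [[ 0.117  0.987 -0.115]
 [ 0.697 -0.164 -0.698]
 [-0.707  0.001 -0.707]]
```

View pics/S.png

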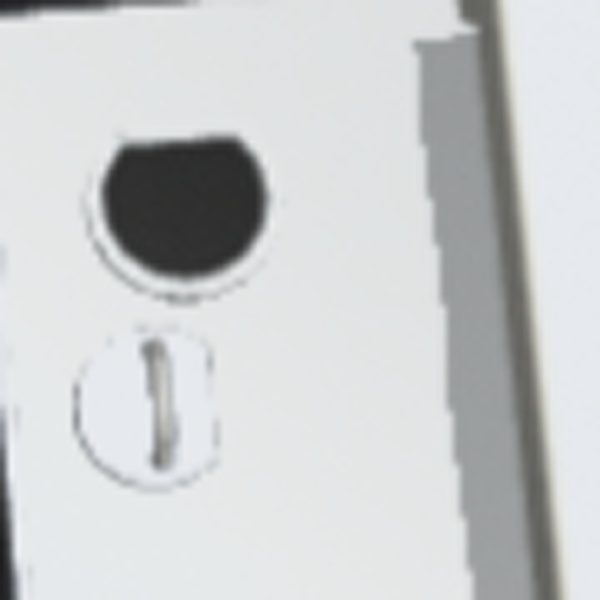

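```bash
python3 - <<'E'
from h import *
q=lambda u,v,z:onz('top',(u+.5)/6.667-.5+300,(v+.5)/6.667-.5+125,z)
an=lambda a,b:np.degrees(np.arctan2(*(a-b)[[1,0]]))
print('plug circ',q(156.5,407.5,.03).round(4))
a,b=q(153,347,.054),q(162,465,.054);print('bail',((a+b)/2).round(4),np.linalg.norm(a-b),an(a,b))
a,b=q(211,365,.03),q(217,450,.03);print('flat',an(a,b))
a,b=q(233,137,.024),q(125,146,.024);print('port flat',an(a,b)+90)
# bail by mask (dark on white), PCA
g=cv2.cvtColor(cv2.imread('pics/R_top.png'),6).astype(float)
w=np.clip(205-g[172:202,317:329],0,None);v,u=np.nonzero(w>10);ww=w[v,u]
P=np.stack([u+317,v+172],1);m=np.average(P,axis=0,weights=ww);C=np.cov(P.T,aweights=ww);e=np.linalg.eigh(C)[1][:,1];e*=-np.sign(e[1])
a=onz('top',*(m+6*e),.054);b=onz('top',*(m-6*e),.054);print('mask bail',onz('top',*m,.054).round(4),an(a,b),m,e)
# port flat subpixel: row where gray crosses 120 per column
A=[]
for col in range(320,335):
    c=g[138:155,col];i=np.argmax(c<120);A.append(onz('top',col,138+i-1+(c[i-1]-120)/(c[i-1]-c[i]),.024)[:2])
A=np.array(A);k=np.polyfit(A[:,1],A[:,0],1);print('port yaw',np.degrees(np.arctan(-k[0])),'flat x at y=-.0405',np.polyval(k,-.0405))
# port circle from lower arc
m=((g[135:180,305:350]<120)*255).astype(np.uint8);cs=max(cv2.findContours(m,0,cv2.CHAIN_APPROX_NONE)[0],key=cv2.contourArea)[:,0]
c=cs[cs[:,1]>17];W=np.array([onz('top',x+305,y+135,.024)[:2] for x,y in c]);S=np.linalg.lstsq(np.c_[2*W,np.ones(len(W))],(W**2).sum(1),rcond=None)[0];print('port c',S[:2],np.sqrt(S[2]+S[:2]@S[:2]))
E
```

```text
plug circ [ 0.5566 -0.0293  0.03  ]
bail [ 0.5546 -0.0272  0.054 ] 0.046839304892625604 4.2892866669690255
flat 3.862470103386977
port flat 5.304151870563587
mask bail [ 0.5536 -0.0271  0.054 ] 3.0260952068376534 [323.14825828 185.79864061] [-0.05388219 -0.9985473 ]
port yaw 5.145222871427947 flat x at y=-.0405 0.6663386895379254
port c [ 0.64372775 -0.04144042] 0.0317415712363614
```

```bash
cat >> h.py <<'E'
def tv(yaw,tilt):
    a,t=np.radians(yaw),np.radians(tilt);d=np.array([np.cos(a),np.sin(a),0]);k=np.array([0,0,1])
    z=d*np.sin(t)-k*np.cos(t);y=d*np.cos(t)+k*np.sin(t);return np.stack([np.cross(y,z),y,z],1)
E
python3 -c "
from h import *
plan([.5566,-.030,.137],tv(-86,5))"
```

```text
shift [ 0.055  -0.4018 -0.0718] rot [ 0.5008 -0.6804 -1.2278] deg 85.39 t 20.32 F [ 0.18 -0.04  0.1 ] open 1.002
```

>>> play_rows:
  targets:
    - [0,0.0046,-0.0335,0,0.0417,-0.0567,-0.1023]
    - [0,0.0046,-0.0335,0,0.0417,-0.0567,-0.1023]
    - [0,0.0046,-0.0335,0,0.0417,-0.0567,-0.1023]
    - [0,0.0046,-0.0335,0,0.0417,-0.0567,-0.1023]
    - [0,0.0046,-0.0335,0,0.0417,-0.0567,-0.1023]
    - [0,0.0046,-0.0335,0,0.0417,-0.0567,-0.1023]
    - [0,0.0046,-0.0335,0,0.0417,-0.0567,-0.1023]
    - [0,0.0046,-0.0335,0,0.0417,-0.0567,-0.1023]
    - [0,0.0046,-0.0335,0,0.0417,-0.0567,-0.1023]
    - [0,0.0046,-0.0335,0,0.0417,-0.0567,-0.1023]
    - [0,0.0046,-0.0335,0,0.0417,-0.0567,-0.1023]
    - [0,0.0046,-0.0335,0,0.0417,-0.0567,-0.1023]

```text
time_s: 21.82
position: [0.5559, -0.0312, 0.207]
tcp_rot: [[0.998, 0.066, 0.003], [0.066, -0.994, -0.085], [-0.002, 0.085, -0.996]]
force: [0.5, 0.1, -0.0]
opening: 1.001
```

```bash
python3 -c "
from h import *
print(bot.read_state()['joint_positions'].round(1))
plan([.5566,-.030,.037],tv(-86,5))"
```

```text
[-12.1  26.   93.3  -5.5  59.6  76.9]
shift [ 0.0007  0.0012 -0.17  ] rot [-0.0018 -0.0024  0.0039] deg 0.28 t 21.82 F [ 0.54  0.07 -0.  ] open 1.001
```

>>> play_rows:
  targets:
    - [0,0.0005,0.001,-0.03,0,0,0]
    - [0,0,0,-0.035,0,0,0]
    - [0,0,0,-0.035,0,0,0]
    - [0,0,0,-0.03,0,0,0]
    - [0,0,0,-0.02,0,0,0]
    - [0,0,0,-0.015,0,0,0]
    - [0,0,0,-0.005,0,0,0]
    - [0,0,0,0,0,0,0]

```text
time_s: 22.82
position: [0.5573, -0.0292, 0.0385]
tcp_rot: [[0.998, 0.07, 0.005], [0.07, -0.994, -0.087], [-0.001, 0.087, -0.996]]
force: [0.5, 0.5, -0.4]
opening: 1.003
```

>>> play_rows:
  targets:
    - [1,0,0,0,0,0,0]
    - [1,0,0,0,0,0,0]
    - [1,0,0,0,0,0,0]
    - [1,0,0,0,0,0,0]
    - [1,0,0,0,0,0,0]
    - [1,0,0,0,0,0,0]
    - [1,0,0,0,0,0,0]
    - [1,0,0,0,0,0,0]
    - [1,0,0,0,0,0,0]
    - [1,0,0,0,0,0,0]
    - [1,0,0,0,0,0,0]
    - [1,0,0,0,0,0,0]

```text
time_s: 24.32
position: [0.5574, -0.0292, 0.0387]
tcp_rot: [[0.998, 0.07, 0.005], [0.07, -0.994, -0.087], [-0.001, 0.087, -0.996]]
force: [0.4, 0.1, -1.4]
opening: 0.08
```

```bash
python3 - <<'E'
from h import *
plan([.5566,-.030,.037],tv(-86,5))
a=bot.capture('scene');cv2.imwrite('pics/T_s.png',a);cv2.imwrite('pics/T_t.png',bot.capture('top'))
G=lambda f:cv2.cvtColor(cv2.imread(f),6).astype(np.float32)
A,B=G('pics/R_scene.png'),G('pics/T_s.png')
p=proj('scene',[.5566,-.029,.03]).astype(int);print(p)
E
```

```text
shift [-0.0008 -0.0008 -0.0017] rot [ 0.0004 -0.001  -0.    ] deg 0.06 t 24.32 F [ 0.36  0.11 -1.39] open 0.08
[223 220]
```

>>> play_rows:
  targets:
    - [1,0,0,0.005,0,0,0]
    - [1,0,0,0.012,0,0,0]
    - [1,0,0,0.015,0,0,0]
    - [1,0,0.01,0.008,0,0,0]
    - [1,0,0.02,0,0,0,0]
    - [1,0,0,0,0,0,0.1]
    - [1,0.005,0,0,0,0,0.149]
    - [1,0.005,0,0,0,0,0.149]
    - [1,0.005,0,0,0,0,0.149]
    - [1,0.005,0,0,0,0,0.149]
    - [1,0.005,0,0,0,0,0.149]
    - [1,0.005,0,0,0,0,0.149]

```text
time_s: 25.92
position: [0.5868, 0.0026, 0.0783]
tcp_rot: [[0.48, 0.874, 0.075], [0.877, -0.478, -0.042], [-0.001, 0.086, -0.996]]
force: [-0.0, -0.0, -1.9]
opening: 0.079
```

>>> play_rows:
  targets:
    - [1,0.01,-0.008,0,0,0,0.149]
    - [1,0.012,-0.008,0,0,0,0.149]
    - [1,0.012,-0.008,0,0,0,0.149]
    - [1,0.012,-0.008,0,0,0,0.149]
    - [1,0.011,-0.008,0,0,0,0]
    - [1,0,0,0,0,0,0]
    - [1,0,0,0,0,0,0]

```text
time_s: 26.8
position: [0.6435, -0.0383, 0.0783]
tcp_rot: [[-0.088, 0.992, 0.085], [0.996, 0.088, 0.007], [-0.0, 0.086, -0.996]]
force: [0.0, 0.2, -2.5]
opening: 0.078
```

```bash
python3 - <<'E'
from h import *
plan([.6446,-.0400,.0787],tv(5.1,5))
cv2.imwrite('pics/U_s.png',bot.capture('scene'));cv2.imwrite('pics/U_t.png',bot.capture('top'))
print(proj('scene',[.6433,-.0408,.06]),proj('scene',[.6433,-.0408,.024]))
im=cv2.imread('pics/U_s.png');g=cv2.cvtColor(im,6)
E
```

```text
shift [ 0.0011 -0.0017  0.0004] rot [ 0.0002 -0.0014  0.0007] deg 0.09 t 26.8 F [ 0.02  0.22 -2.46] open 0.078
[231.40690201 236.08947855] [231.97809214 244.01593186]
```

>>> play_rows:
  targets:
    - [1,0.0011,-0.0017,-0.01,0,0,0]
    - [1,0,0,-0.01,0,0,0]
    - [1,0,0,-0.006,0,0,0]
    - [1,0,0,-0.002,0,0,0]
    - [1,0,0,-0.002,0,0,0]
    - [1,0,0,-0.002,0,0,0]
    - [1,0,0,0,0,0,0]

```text
time_s: 27.78
position: [0.6453, -0.0409, 0.0468]
tcp_rot: [[-0.089, 0.992, 0.087], [0.996, 0.089, 0.007], [-0.001, 0.087, -0.996]]
force: [-1.6, -0.3, -1.3]
opening: 0.081
```

>>> play_rows:
  targets:
    - [1,0,0,-0.002,0,0,0]
    - [1,0,0,-0.002,0,0,0]
    - [1,0,0,0,0,0,0]

```text
time_s: 28.15
position: [0.6455, -0.0409, 0.0424]
tcp_rot: [[-0.089, 0.992, 0.087], [0.996, 0.089, 0.007], [-0.001, 0.087, -0.996]]
force: [-0.1, -0.6, -2.6]
opening: 0.08
```

>>> play_rows:
  targets:
    - [1,-0.0005,0,-0.002,0,0,0]
    - [1,0,0,-0.0015,0,0,0]
    - [1,0,0,0,0,0,0]
    - [1,0,0,0,0,0,0]

```text
time_s: 28.65
position: [0.6452, -0.0409, 0.0393]
tcp_rot: [[-0.089, 0.992, 0.087], [0.996, 0.089, 0.007], [-0.001, 0.088, -0.996]]
force: [0.1, -0.5, -1.3]
opening: 0.082
```

>>> play_rows:
  targets:
    - [1,0,0,-0.0007,0,0,0]
    - [1,0,0,0,0,0,0]
    - [0,0,0,0,0,0,0]
    - [0,0,0,0,0,0,0]
    - [0,0,0,0,0,0,0]
    - [0,0,0,0,0,0,0]
    - [0,0,0,0,0,0,0]
    - [0,0,0,0,0,0,0]
    - [0,0,0,0,0,0,0]

```text
time_s: 29.78
position: [0.645, -0.0409, 0.0385]
tcp_rot: [[-0.089, 0.992, 0.087], [0.996, 0.089, 0.007], [-0.001, 0.087, -0.996]]
force: [0.7, -0.0, -0.1]
opening: 0.79
```

>>> play_rows:
  targets:
    - [0,-0.001,0,0.01,0,0,0]
    - [0,-0.002,0,0.02,0,0,0]
    - [0,-0.003,0,0.03,0,0,0]
    - [0,-0.003,0,0.04,0,0,0]
    - [0,-0.03,0.03,0.04,0,0,0]
    - [0,-0.04,0.04,0.02,0,0,0]
    - [0,-0.03,0.045,0,0,0,0]
    - [0,-0.03,0.045,0,0,0,0]
    - [0,-0.03,0.045,0,0,0,0]
    - [0,-0.02,0.045,0,0,0,0]
    - [0,0,0,0,0,0,0]
    - [0,0,0,0,0,0,0]

```text
time_s: 31.28
position: [0.4566, 0.2091, 0.1997]
tcp_rot: [[-0.09, 0.992, 0.09], [0.996, 0.089, 0.007], [-0.001, 0.09, -0.996]]
force: [0.6, -0.1, 0.5]
opening: 1.003
```

```bash
python3 - <<'E'
from h import *
s=bot.read_state();print(s['time_s'],s['position'],s['force'].round(1))
for n in('top','scene'):cv2.imwrite(f'pics/V_{n}.png',bot.capture(n))
g=cv2.cvtColor(cv2.imread('pics/V_top.png'),6);np.set_printoptions(linewidth=250)
print(g[138:182:1,308:344:1])
cv2.imwrite('pics/V.png',cv2.resize(cv2.imread('pics/V_top.png')[125:215,300:390],(600,600),interpolation=cv2.INTER_CUBIC))
E
```

```text
31.275 [0.45663319 0.20905788 0.19970313] [ 0.6 -0.1  0.5]
[[228 228 227 ... 226 226 226]
 [228 228 228 ... 226 226 226]
 [228 228 228 ... 226 226 226]
 ...
 [232 232 231 ... 229 229 229]
 [232 232 231 ... 229 229 229]
 [232 232 231 ... 229 229 229]]
```

```bash
python3 - <<'E'
from h import *
G=lambda f:cv2.cvtColor(cv2.imread(f),6).astype(np.float32)
g=G('pics/V_top.png')
print('port px',proj('top',[.6433,-.0408,.054]),proj('top',[.6433,-.0408,.024]))
w=np.clip(205-g[138:175,310:346],0,None)
for r in range(0,37,1):print(''.join('#' if x>80 else '+' if x>30 else '.' if x>8 else ' ' for x in w[r]))
A=G('pics/scene0.png');B=G('pics/V_scene.png');C=G('pics/R_scene.png')
print('rod scene vs start',cv2.phaseCorrelate(A[155:200,250:300].copy(),B[155:200,250:300].copy()),cv2.phaseCorrelate(A[155:200,250:300].copy(),C[155:200,250:300].copy()))
d=np.abs(cv2.GaussianBlur(A,(5,5),0)-cv2.GaussianBlur(B,(5,5),0))
for nm,y0,y1,x0,x1 in(('bottle',195,245,300,335),('tipbox',182,230,330,382),('beaker',150,180,235,262),('jar',212,245,108,130),('plate',260,312,125,190)):print(nm,d[y0:y1,x0:x1].mean())
E
```

```text
port px [328.30239912 152.14764461] [327.05402271 154.18196964]
                                    
                                    
                                    
                                    
                                    
                                    
                                    
                                    
                                    
       .                            
       .                            
      .                             
      +        .  ... ....+...      
     .+   ...............+++.       
     ++  .++++....++++++++++.       
     +. .++++++++++++++++##+        
     ++ .##+++......     .+   .     
     ++  +++                        
     ++                      .      
     ++                      +      
   .  +                      +      
   .  ++                    ++      
      .#+                   +       
    .  +#.                 +.       
    ..  ++                #+        
     +  .+++             ++         
     ..   +##+         +++          
      ..   ++###+++++#++.           
       ..    ++++##+++.             
         ..      ..       .         
          ..                        
             ..++.++  .             
               .....                
                                    
                                    
                                    
                                    
rod scene vs start ((-0.027650030523361124, 0.8187555096227577), 0.9098914404975044) ((0.06941036868549233, 0.69943940955892), 1.0219870266384548)
bottle 0.6677567
tipbox 0.66754776
beaker 2.3728828
jar 0.7480953
plate 7.0082645
```

```bash
python3 - <<'E'
from h import *
G=lambda f:cv2.cvtColor(cv2.imread(f),6).astype(np.float32)
A=G('pics/scene0.png')
for f in('V_scene','R_scene'):print('beaker',cv2.phaseCorrelate(A[145:185,230:265].copy(),G(f'pics/{f}.png')[145:185,230:265].copy()))
s=bot.read_state();print(s['qvel'].round(2),s['force'].round(1));bot.hand_in();print(bot.read_state()['time_s'])
E
```

```text
beaker ((0.1517091461916067, 0.2767188753131755), 0.9243740479151408)
beaker ((0.02438227992726283, 0.22062832608476413), 0.9759991937213474)
[-0.6   0.52  0.22  0.08  0.    0.12] [-0.7  0.1 -0.7]
the job is handed in; nothing more can be done
the job is handed in; nothing more can be done
```

The plug is in the port and the rod is back in its rest. I handed the job in shortly after 31 s on the robot's clock, out of the 64 s allowed. The hand-in gave no verdict, so success is not confirmed.

I gripped the rod with the gripper tilted 45° to clear the lamp. I hooked the bail behind the guard, drew the plug out to about 149 mm in front of it, and laid the rod back. I then picked the plug up by its bail, turned it about 91° and lowered it into the port.

**What the last checks showed:**
- **Plug height:** the tool stopped at 38.5 mm, against 38.7 mm when the plug stood on the deck. Almost no force was left before release, so the plug looks fully home. This is inferred from the tool; I did not measure the plug's own height or tilt.
- **Plug position:** the final top picture shows the bail within about 1 pixel (roughly 3 mm) of the expected port centre, square across the port. That is close to the 4 mm limit and was judged by eye from a coarse pixel map.
- **Rod:** after release it matched its starting image to 0.03 pixel from above. The scene camera disagreed slightly, by about 0.7–0.8 pixel (2–3 mm), which is well inside the 15 mm limit.
- **Bystanders:** the bottle, tip box and jar looked unchanged, and the beaker's apparent shift was under 0.3 pixel. The plate area of the picture did change; I put that down to the plug and its shadow being gone, but did not check further. I did not check the strip rack or the screwdriver at the end.

The last picture could not be viewed because the 12-picture limit had been reached, so the final checks are numerical only.

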